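# Gauge two printed sleeves and sort them

## Robot

A 6-joint arm with a two-finger parallel gripper is mounted at the origin on the work surface; the furniture and walls round the work are solid. World frame = base frame: x ahead of the robot, y to its left, z up, the work surface at z = 0. Lengths are in m, angles in rad, forces in N, time in s.
With the tool pointing down it reaches from about 0.425 to 0.95 m from the base axis. Payload 3.5 kg.
Tool frame: the origin (TCP) lies midway between the tips of the shut fingers; the grasp point (between the pads) lies 19 mm behind it; z points along the fingers, y is the direction in which the jaws open and shut (so a half turn about z gives the same grasp; the last joint's range is limited). The gripper opens to 85 mm and grips with 20 to 120 N. Pads are 22 mm wide; open, the fingers measure 114 mm over their backs; the gripper's body (76 mm by 85 mm) begins 54 mm behind the grasp point. The pads swing forward as they close: fully open they stand 13 mm farther back than shut.
Start: joints at [-1.332, 0.286, 1.577, -0, 1.279, -0.15], TCP at [0.256, -0.625, 0.231] pointing down, gripper open.
Joint ranges: [-2.77, 2.77], [-0.9, 2.22], [0.21, 2.48], [-1.53, 4.67], [0.24, 2.81], [-2.84, 2.84]. Speed limits (rad/s): [2.79, 2.79, 3.14, 3.14, 3.14, 3.14].

## Interface

Orientations are given as a unit quaternion [x, y, z, w].
In Python, from plant import ctrl gives the robot as it stands. The module is installed in compiled form; this text tells all that it offers.
- The arm moves only by the tool play_rows, never from a script. Its argument "increments" is text: rows parted by semicolons, each of 4 numbers parted by spaces: the shift along the tool's x, y, z in m, then the turn about the tool's z in rad. In form: dx dy dz roll; .... A call has 1 to 5 rows; each row is the pose to reach, as a shift and turn from the pose commanded when the call began, along the tool's axes at that moment; what a row does not reach only later rows make up. A row lasts 1/8 s, in which the tool goes at most 62.5 mm and 10.7 degrees, less where a joint would pass 70% of its speed; a pose out of reach is approached as far as the arm can. A call with a gripper value outside its range is refused whole. "gripper" is the finger opening in m, from 0 to 0.0854, set as the call begins (left out, the last holds). The fingers move at their own pace and stop on an object; "newtons" is the grip in N (left out, the last holds). Time passes only in rows, so rows that repeat a pose let the fingers close. It gives the time, the measured TCP pose, the force and the opening at its end, in the units of the state.
- ctrl.get_state(): the state, without advancing time (a new reading comes with each control period).
- ctrl.read_camera(name): name is "scene" or "side" or "wrist"; returns the picture (480x640x3 uint8, red, green, blue); there is no depth.
- ctrl.camera_model(name): a dict with "fov_y" (degrees; the focal length in pixels is half the picture's height over the tangent of half this angle, whatever the lens; pixels are square), "cx", "cy" (the principal point, pixels), "rvec" (rotation vector, rad) and "tvec" (3), from world to camera coordinates, as OpenCV has them. Camera axes: x right, y down, z forward; pixel columns grow to the right and rows downward; lengths in m; the calibration is good to about 2 mm. The wrist camera is an equidistant fisheye: a pixel r from the principal point sees the ray r / f radians off the axis. A picture is of the moment at which its call begins: read the wrist's pose just before it. camera_model takes no time and is no camera call; for the wrist camera it gives the pose at the moment of the call.
- ctrl.sign_off(): hands the job in, once; it reports no verdict.
The state is a dict: "time": time; "qpos": joint angles; "dq": joint speeds; "joint_efforts": joint torques, N m; "eef_pos": TCP position; "tcp_rot": TCP orientation; "contact_force": force on the tool from outside, world axes, zero at the start; "wrist_torque": the same for the moment, N m; "opening": opening from 0.0 (shut) to 1.0 (fully open).
Only numpy, scipy, OpenCV 4.12 (cv2) and the standard library are available. Lean on these libraries where they do the work, as an engineer would, in place of code of your own. Each camera call takes 0.05 s, during which the arm holds its last target.

## Task

Check the two orange sleeves on the horizontal steel gauge pin: take one, slide it lengthwise onto the pin as far as it freely goes without forcing it, take it off again and set it down in the green tray if it went right up against the brass collar, or in the red tray if it stopped part-way. Then check and sort the other one the same way. Set the sleeves down rather than dropping them, and leave the paint pots and the miniature where they stand.

Things in the scene. Friction and masses are not known exactly. Their poses are not given: they have to be found in the camera images.
- sleeve_a_center (a point): Orange square printed sleeve on its side, 44 mm long (its x axis, along the 13 mm round bore), 26 x 26 mm across, black bands near both ends, 30 g; slides on from either end. Both look the same outside: one bore is clear, the other blocked at mid-length; trying them on the pin shows which. This point: its centre, 13 mm above its underside.
- sleeve_b_center (a point): The other sleeve, same outside. Orange square printed sleeve on its side, 44 mm long (its x axis, along the 13 mm round bore), 26 x 26 mm across, black bands near both ends, 30 g; slides on from either end. Both look the same outside: one bore is clear, the other blocked at mid-length; trying them on the pin shows which. This point: its centre, 13 mm above its underside.
- sleeve_a: The whole of the first sleeve, origin at the centre of its underside, x along the bore.
- sleeve_b: The whole of the second sleeve, origin at the centre of its underside, x along the bore.
- pin_seat (a point): Point on the pin's axis at the brass collar's face, 75 mm above the desk. Level steel pin, 10 mm thick, runs 54 mm from here along -x (roughly to the robot); its last 8 mm taper to a 6 mm tip. x: from tip to collar, z up. On the collar, a clear sleeve's centre is 22 mm before this point; the blocked one stops with its centre about 56 mm before it.
- gauge: Gauge stand, fixed; place and yaw vary. Origin on the desk straight below pin_seat, same axes. Collar 21 mm across, 16 mm long; behind it an aluminium upright 40 mm wide, top 18 mm above the pin axis, with a 6 mm high screw head on it. Base plate 100 x 70 x 12 mm, reaching 50 mm in front of the collar face.
- green_tray: Green open parts tray, 110 (its x) x 130 (its y) mm outside, walls 4 mm thick and 20 mm high, floor 4 to 5 mm thick, fixed to the desk; its place varies. Origin at the centre of its underside.
- red_tray: Red open parts tray, 110 (its x) x 130 (its y) mm outside, walls 4 mm thick and 20 mm high, floor 4 to 5 mm thick, fixed to the desk; its place varies. Origin at the centre of its underside.
- green_pot: Bystander: green paint pot with white lid, 33 mm across, 46 mm tall, loose on the desk; origin at the centre of its underside.
- yellow_pot: Bystander: ochre paint pot with black lid, 30 mm across, 49 mm tall, loose on the desk; origin at the centre of its underside.
- mini_archer: Bystander: grey plastic miniature figure on a round black base, 32 x 29 x 34 mm, loose on the desk; origin at the centre of its underside.
Things that resemble listed ones, but are neither listed nor needed, are in the scene too. There is more than one size of the green_tray; the one meant has the size given above.

How it is judged:
On the way, in this order (a step that is already met when the one before it is completed fails the run):
1. one sleeve has been tried on the pin: the clear one right up to the collar, or the blocked one until the pin meets the blockage (((x of sleeve_a_center in the frame of pin_seat between -0.06 and -0.018 m and y of sleeve_a_center in the frame of pin_seat between -0.005 and 0.005 m and z of sleeve_a_center in the frame of pin_seat between -0.005 and 0.005 m and angle between the x axis of sleeve_a_center and the x axis of pin_seat, either way round below 0.2 rad) or (x of sleeve_b_center in the frame of pin_seat between -0.0255 and -0.018 m and y of sleeve_b_center in the frame of pin_seat between -0.005 and 0.005 m and z of sleeve_b_center in the frame of pin_seat between -0.005 and 0.005 m and angle between the x axis of sleeve_b_center and the x axis of pin_seat, either way round below 0.2 rad))), for 0.2 s.
2. that sleeve is set down in its tray: clear in green, blocked in red (((x of sleeve_a_center in the frame of red_tray between -0.051 and 0.051 m and y of sleeve_a_center in the frame of red_tray between -0.061 and 0.061 m and z of sleeve_a_center in the frame of red_tray below 0.03 m and linear speed of sleeve_a below 0.03 m/s and contact force between the fingers and sleeve_a below 0.05 N) or (x of sleeve_b_center in the frame of green_tray between -0.051 and 0.051 m and y of sleeve_b_center in the frame of green_tray between -0.061 and 0.061 m and z of sleeve_b_center in the frame of green_tray below 0.03 m and linear speed of sleeve_b below 0.03 m/s and contact force between the fingers and sleeve_b below 0.05 N))), for 0.2 s.
3. with the first sleeve in its tray, the other is tried on the pin in the same way ((((x of sleeve_a_center in the frame of red_tray between -0.051 and 0.051 m and y of sleeve_a_center in the frame of red_tray between -0.061 and 0.061 m and z of sleeve_a_center in the frame of red_tray below 0.03 m and linear speed of sleeve_a below 0.03 m/s and contact force between the fingers and sleeve_a below 0.05 N) and (x of sleeve_b_center in the frame of pin_seat between -0.0255 and -0.018 m and y of sleeve_b_center in the frame of pin_seat between -0.005 and 0.005 m and z of sleeve_b_center in the frame of pin_seat between -0.005 and 0.005 m and angle between the x axis of sleeve_b_center and the x axis of pin_seat, either way round below 0.2 rad)) or ((x of sleeve_b_center in the frame of green_tray between -0.051 and 0.051 m and y of sleeve_b_center in the frame of green_tray between -0.061 and 0.061 m and z of sleeve_b_center in the frame of green_tray below 0.03 m and linear speed of sleeve_b below 0.03 m/s and contact force between the fingers and sleeve_b below 0.05 N) and (x of sleeve_a_center in the frame of pin_seat between -0.06 and -0.018 m and y of sleeve_a_center in the frame of pin_seat between -0.005 and 0.005 m and z of sleeve_a_center in the frame of pin_seat between -0.005 and 0.005 m and angle between the x axis of sleeve_a_center and the x axis of pin_seat, either way round below 0.2 rad)))), for 0.2 s.
At the end, for the whole second after the job is handed in: Clear sleeve released and at rest in the green tray, blocked one in the red (centres inside the walls, under 30 mm above the tray's underside). Tried on the pin means coaxial within 5 mm and 0.2 rad, the clear one within 3.5 mm of the collar, the blocked one within 4 mm of its stop (x of sleeve_a_center in the frame of red_tray between -0.051 and 0.051 m and y of sleeve_a_center in the frame of red_tray between -0.061 and 0.061 m and z of sleeve_a_center in the frame of red_tray below 0.03 m and linear speed of each of sleeve_a, sleeve_b below 0.03 m/s and contact force between the fingers and sleeve_a below 0.05 N and x of sleeve_b_center in the frame of green_tray between -0.051 and 0.051 m and y of sleeve_b_center in the frame of green_tray between -0.061 and 0.061 m and z of sleeve_b_center in the frame of green_tray below 0.03 m and contact force between the fingers and sleeve_b below 0.05 N); the robot touches nothing.
It fails at once if a paint pot or the miniature is moved more than 20 mm (distance of any of green_pot, yellow_pot, mini_archer from where it was at the start of the episode above 0.02 m).
It fails at once if a sleeve is dropped (falls free faster than 0.8 m/s) ((contact force between anything else and sleeve_a below 0.01 N and linear speed of sleeve_a above 0.8 m/s) or (contact force between anything else and sleeve_b below 0.01 N and linear speed of sleeve_b above 0.8 m/s)).
It fails at once if a sleeve is forced on the gauge with more than 40 N (contact force between any of sleeve_a, sleeve_b and gauge above 40 N).
It also fails if it takes over 67 s, if anything falls off the work surface, if the arm or the gripper's body presses on something with over 40 N, if the wrist force passes 120 N, or if a joint passes its speed limit or range.

## Working session

There is one attempt and no reset: what is moved stays moved. The work goes in short steps, Python scripts to look and compute and a tool call to move; the robot and the scene stay as the last step left them, time stands still between calls to the robot, and variables do not carry over. Pictures are saved under pics/ and viewed, and the job is handed in when it is done.

Besides the shell and the picture viewer there is one more tool, called as a command line: name --argument value ..., lists and objects as JSON in quotes. play_rows: Moves the arm, as the interface text tells. Its arguments: {"type":"object","properties":{"increments":{"type":"string"},"gripper":{"type":"number"},"newtons":{"type":"number"}},"required":["increments"]}

```bash
mkdir -p pics
python3 - <<'E'
from plant import ctrl
import cv2
s=ctrl.get_state();print(s['time'],s['eef_pos'],s['tcp_rot'],s['opening'],s['contact_force'])
for n in ['scene','side','wrist']:
    print(n,ctrl.camera_model(n))
    cv2.imwrite(f'pics/{n}0.png',ctrl.read_camera(n)[:,:,::-1])
E
```

```text
0.0 [ 0.25575671 -0.62395434  0.22991965] [ 9.81159758e-01  1.93194524e-01 -4.77591596e-05 -1.18434941e-03] 1.001288903626057 [ 0.05210832 -0.75631054  0.6825991 ]
scene {'fov_y': 42.95259112503918, 'cx': 319.49259987297637, 'cy': 239.7557697920276, 'rvec': array([ 1.78286651, -0.98378094,  0.65712062]), 'tvec': array([-0.63788933,  0.19310557,  1.25941747])}
side {'fov_y': 45.63351954923524, 'cx': 314.10290843155093, 'cy': 240.30345753130513, 'rvec': array([ 0.29963922, -2.95238574,  0.89360835]), 'tvec': array([0.46553628, 0.4383558 , 1.06740137])}
wrist {'fov_y': 65.70646984690485, 'cx': 319.5063677330284, 'cy': 233.13030882232047, 'rvec': array([-2.40397067,  1.61435163,  0.23489998]), 'tvec': array([-0.67485897, -0.03743039,  0.37981756])}
```

View pics/scene0.png

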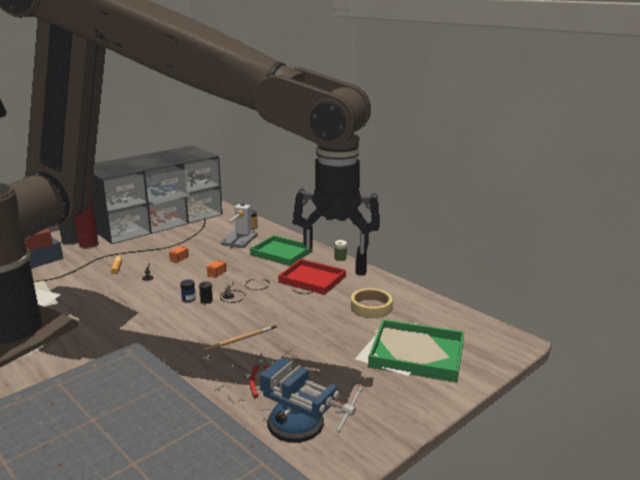

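View pics/side0.png

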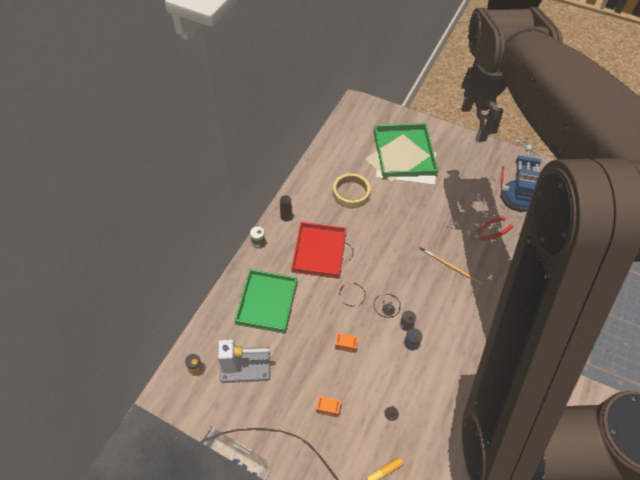

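View pics/wrist0.png

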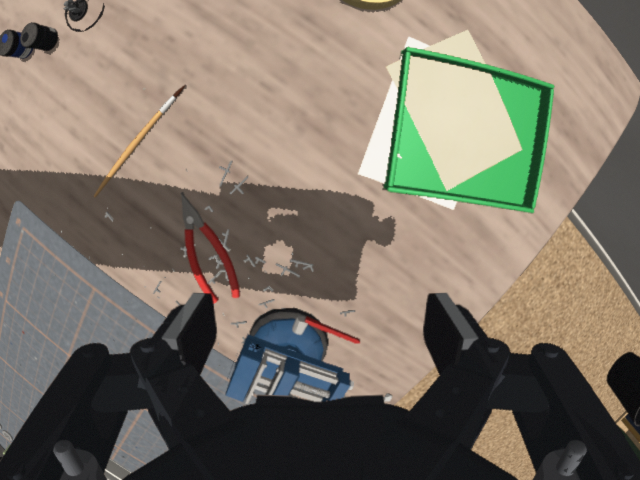

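The side view shows both sleeves at about (346,343) and (328,406), and the gauge at (245,360). The red tray is at (320,250). There is a green tray at (267,300) and another, larger one at (405,150). I'll enlarge crops to measure these.

```bash
cat > h.py <<'E'
import numpy as np, cv2
from plant import ctrl
def cam(n):
    m=ctrl.camera_model(n); R=cv2.Rodrigues(np.array(m['rvec']))[0]; t=np.array(m['tvec'])
    f=240/np.tan(np.radians(m['fov_y']/2)); return m,R,t,f
def ray(n,px,c=None):
    m,R,t,f=c or cam(n)
    d=np.array([px[0]-m['cx'],px[1]-m['cy']],float)/f
    if n=='wrist':
        r=np.hypot(*d); v=np.array([*(d/r*np.sin(r) if r>0 else d),np.cos(r)])
    else: v=np.array([*d,1.])
    return -R.T@t, R.T@v
def onz(n,px,z,c=None):
    o,v=ray(n,px,c); return o+v*(z-o[2])/v[2]
def proj(n,P,c=None):
    m,R,t,f=c or cam(n); q=R@np.array(P)+t
    if n=='wrist':
        r=np.hypot(q[0],q[1]); th=np.arctan2(r,q[2]); return np.array([m['cx'],m['cy']])+f*th*q[:2]/r
    return np.array([m['cx'],m['cy']])+f*q[:2]/q[2]
def tri(obs):
    A=np.zeros((3,3));b=np.zeros(3)
    for n,px,*c in obs:
        o,v=ray(n,px,*c); v=v/np.linalg.norm(v); M=np.eye(3)-np.outer(v,v); A+=M;b+=M@o
    return np.linalg.solve(A,b)
def crop(img,x,y,w,h,s,name):
    c=cv2.resize(img[y:y+h,x:x+w],None,fx=s,fy=s,interpolation=cv2.INTER_CUBIC)
    for i in range(0,w,10): cv2.putText(c,str(x+i),(i*s,8),0,.3,(255,255,255),1); cv2.line(c,(i*s,10),(i*s,14),(255,255,255),1)
    for i in range(0,h,10): cv2.putText(c,str(y+i),(0,i*s+4),0,.3,(255,255,255),1)
    cv2.imwrite(name,c)
E
python3 - <<'E'
from h import *
a=cv2.imread('pics/side0.png')
crop(a,180,260,190,165,4,'pics/s1.png')
for name,pts in dict(red=[(300,224),(346,228),(340,276),(293,271)],green=[(249,270),(297,276),(287,331),(236,321)],big=[(374,126),(430,123),(437,172),(383,178)]).items():
    P=[onz('side',p,.02) for p in pts]
    print(name,np.round(np.mean(P,0),3),[np.round(np.linalg.norm(P[i]-P[i-1]),3) for i in range(4)],np.round(P,3).tolist())
for p in [(346,343),(328,406)]: print(onz('side',p,.015))
for p in [(240,380),(245,355)]: print(onz('side',p,.012),onz('side',p,.075))
E
```

```text
red [ 0.539 -0.386  0.02 ] [np.float64(0.13), np.float64(0.109), np.float64(0.132), np.float64(0.106)] [[0.598, -0.445, 0.02], [0.49, -0.457, 0.02], [0.481, -0.325, 0.02], [0.587, -0.316, 0.02]]
green [ 0.626 -0.236  0.02 ] [np.float64(0.127), np.float64(0.109), np.float64(0.135), np.float64(0.111)] [[0.684, -0.298, 0.02], [0.575, -0.305, 0.02], [0.567, -0.171, 0.02], [0.678, -0.171, 0.02]]
big [ 0.378 -0.737  0.02 ] [np.float64(0.181), np.float64(0.153), np.float64(0.173), np.float64(0.14)] [[0.472, -0.802, 0.02], [0.325, -0.845, 0.02], [0.292, -0.675, 0.02], [0.424, -0.627, 0.02]]
[ 0.4415051  -0.17149984  0.015     ]
[ 0.45408956 -0.03381662  0.015     ]
[ 0.63710201 -0.05088276  0.012     ] [ 0.62532585 -0.03011322  0.075     ]
[ 0.64121424 -0.10436231  0.012     ] [ 0.62920519 -0.080564    0.075     ]
```

View pics/s1.png

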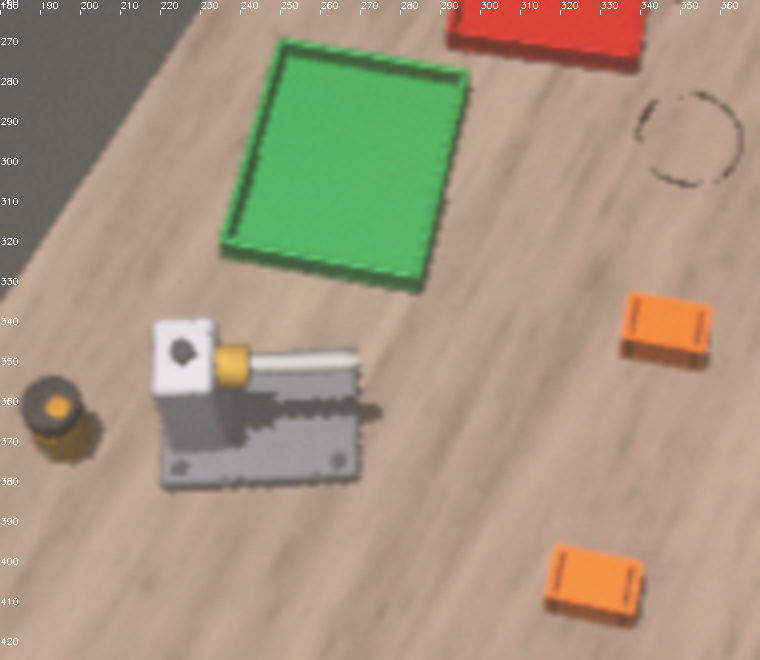

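Run:
```python
from h import *
a=cv2.imread('pics/scene0.png')
crop(a,160,190,150,115,5,'pics/c1.png')
c=onz('side',(242,350.7),.075);t=onz('side',(269.5,350),.075);print(c,t,np.linalg.norm(c-t),np.degrees(np.arctan2(*(c-t)[1::-1])))
print(proj('scene',c),proj('scene',t))
m,R,t,f=cam('wrist');print('wristcam',-R.T@t,R.T@[0,0,1],R.T@[1,0,0])
s=ctrl.get_state()['eef_pos'];print(proj('wrist',s))
from scipy.spatial.transform import Rotation as Ro
T=Ro.from_quat(ctrl.get_state()['tcp_rot']).as_matrix();print(T, T.T@(-R.T@t-s), T.T@R.T)
```

```text
[ 0.63726157 -0.0879799   0.075     ] [ 0.58507518 -0.1002664   0.075     ] 0.05361322155210335 13.248172137296997
[237.93262182 215.19927953] [229.19642834 221.90211007]
wristcam [ 0.32151378 -0.59844369  0.37386611] [-0.26199775 -0.10543369 -0.95929188] [ 0.37815318 -0.92574177 -0.00153334]
[317.47953322 296.49802269]
[[ 9.25372831e-01  3.79057891e-01 -4.88381997e-04]
 [ 3.79058141e-01 -9.25371148e-01  1.77865496e-03]
 [ 2.22278587e-04 -1.83104414e-03 -9.99998299e-01]] [ 0.07062158  0.00089482 -0.14361144] [[-9.77617623e-04 -9.59230177e-01 -2.82624328e-01]
 [ 9.99999478e-01 -1.02196182e-03  9.48079838e-06]
 [-2.97925541e-04 -2.82624172e-01  9.59230676e-01]]
```

View pics/c1.png

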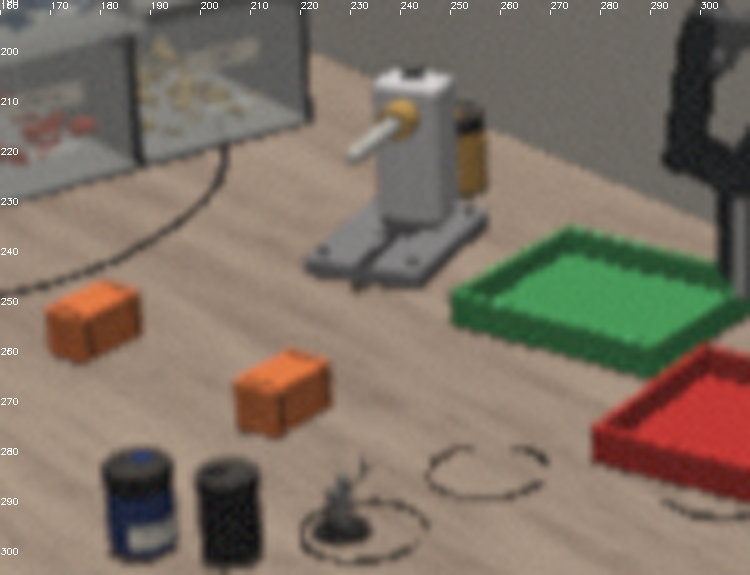

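play_rows --increments "0.225 -0.192 0 0.08;0.225 -0.192 0 0.08;0.225 -0.192 0 0.08;0.225 -0.192 0 0.08;0.225 -0.192 0 0.08" --gripper 0.06

```text
time: 0.78
eef_pos: [0.392, -0.3591, 0.231]
tcp_rot: [0.988, 0.154, 0.0, -0.0]
contact_force: [1.1, -0.8, -0.2]
opening: 0.703
```

```bash
cat > rel.py <<'E'
import sys
from h import *
from scipy.spatial.transform import Rotation as Ro
def rel(x,y,z,yawdeg):
    s=ctrl.get_state();p=np.array(s['eef_pos']);T=Ro.from_quat(s['tcp_rot']).as_matrix()
    yaw=np.degrees(np.arctan2(T[1,0],T[0,0]))
    print('t %.2f'%s['time'],'pos',np.round(p,4),'yaw %.2f'%yaw,'F',np.round(s['contact_force'],1),'op %.4f'%(s['opening']*.0854),'down',np.round(T[:,2],4))
    print('d',np.round(T.T@(np.array([x,y,z])-p),4),'roll %.4f'%np.radians(yaw-yawdeg))
if __name__=='__main__': rel(*map(float,sys.argv[1:5]))
E
python3 rel.py .52 -.10 .23 13
```

```text
t 0.78 pos [ 0.392  -0.3591  0.231 ] yaw 17.75 F [ 1.1 -0.8 -0.2] op 0.0600 down [-1.e-04  6.e-04 -1.e+00]
d [ 0.2009 -0.2077  0.0012] roll 0.0830
```

play_rows --increments "0.2 -0.208 0 0.083;0.2 -0.208 0 0.083;0.2 -0.208 0 0.083;0.2 -0.208 0 0.083;0.2 -0.208 0 0.083"

```text
time: 1.4
eef_pos: [0.5192, -0.1, 0.2311]
tcp_rot: [0.994, 0.114, -0.0, -0.0]
contact_force: [0.7, -0.8, 0.5]
opening: 0.704
```

play_rows --increments "0 0 0 0"

```text
time: 1.52
eef_pos: [0.5191, -0.1004, 0.231]
tcp_rot: [0.993, 0.115, -0.0, -0.0]
contact_force: [-0.6, -0.0, 1.3]
opening: 0.705
```

Run:
```python
from h import *
import pickle
c=cam('wrist');pickle.dump(c,open('w1.pkl','wb'));print(ctrl.get_state()['eef_pos'])
a=ctrl.read_camera('wrist')[:,:,::-1];cv2.imwrite('pics/w1.png',a)
```

```text
[ 0.51906    -0.10040871  0.23100492]
```

View pics/w1.png

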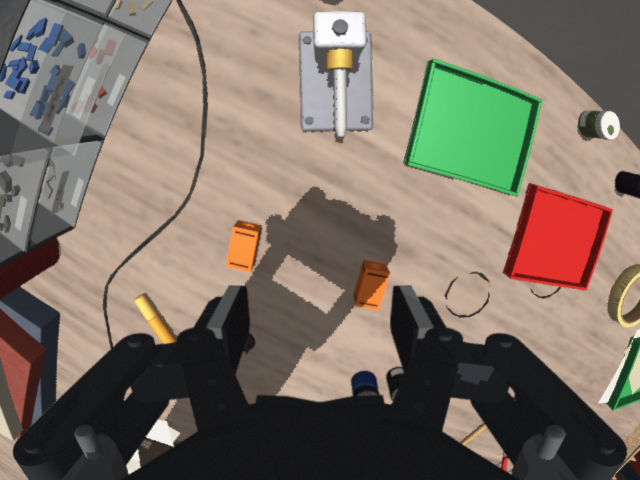

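The wrist view shows the sleeves at (243,246) and (371,286), and the pin running from about (340,68) to (340,140). I'll crop in to get the corners.

Run:
```python
from h import *
a=cv2.imread('pics/w1.png')
crop(a,290,5,95,145,5,'pics/w1a.png')
crop(a,220,215,180,100,4,'pics/w1b.png')
```

```text
(no output)
```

View pics/w1a.png

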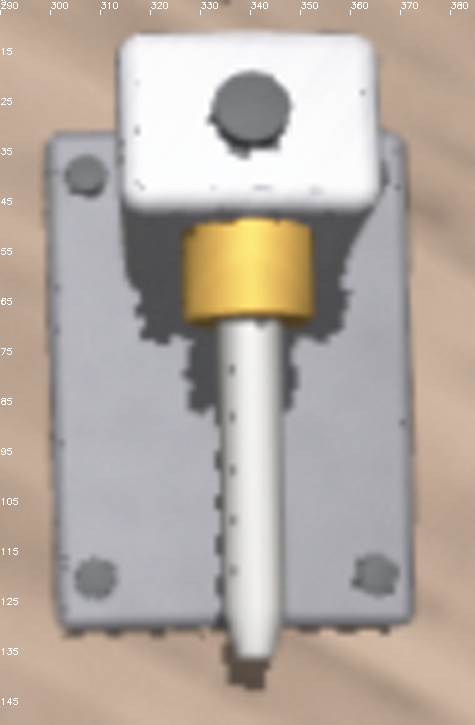

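View pics/w1b.png

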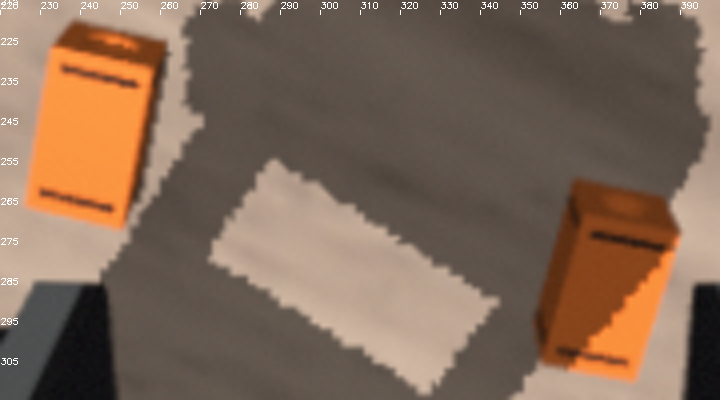

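Run:
```python
from h import *
import pickle
c=pickle.load(open('w1.pkl','rb'))
def q(pts):
    P=np.array([onz('wrist',p,.026,c)[:2] for p in pts])
    u=(P[0]+P[1]-P[2]-P[3])/2
    print('ctr',P.mean(0).round(4),'len',np.linalg.norm(u).round(4),'wid',np.linalg.norm((P[1]+P[2]-P[0]-P[3])/2).round(4),'yaw',np.degrees(np.arctan2(u[1],u[0])).round(2))
q([(233.7,227),(260,231),(250.5,272.2),(226.2,267)])
q([(362.5,268.2),(390,273.2),(378.2,310.2),(355,305.5)])
C=onz('wrist',(340.1,69),.075,c);T=onz('wrist',(340.5,136),.075,c);u=C-T
print(C,T,np.linalg.norm(u),np.degrees(np.arctan2(u[1],u[0])))
print('base front',[onz('wrist',p,.012,c)[:2].round(4) for p in [(302.5,130),(371.5,128.5),(300,32),(370,32)]])
print('tri tip',tri([('wrist',(340.5,136),c),('side',(269.5,350))]),'tri collar',tri([('wrist',(340.1,69),c),('side',(242,350.7))]))
for n,pts in dict(red=[(529,184),(611,209),(588,289),(504,272)],green=[(432,60),(541,98),(517,194),(404,162)]).items():
    P=np.array([onz('wrist',p,.02,c) for p in pts]);print(n,P.mean(0),[np.linalg.norm(P[i]-P[i-1]).round(3) for i in range(4)])
```

```text
ctr [ 0.4535 -0.0371] len 0.0449 wid 0.0263 yaw -1.89
ctr [ 0.4406 -0.1752] len 0.0434 wid 0.0277 yaw 2.62
[ 0.63756461 -0.09052872  0.075     ] [ 0.58466477 -0.10336407  0.075     ] 0.054434729119537555 13.638387870882752
base front [array([ 0.5812, -0.0701]), array([ 0.5984, -0.1347]), array([ 0.6759, -0.0456]), array([ 0.6923, -0.1111])]
tri tip [ 0.58534911 -0.10341454  0.06801672] tri collar [ 0.63867275 -0.09065083  0.0680567 ]
red [ 0.54273931 -0.38916159  0.02      ] [np.float64(0.102), np.float64(0.138), np.float64(0.107), np.float64(0.143)]
green [ 0.62923174 -0.23893948  0.02      ] [np.float64(0.105), np.float64(0.129), np.float64(0.108), np.float64(0.132)]
```

```bash
python3 rel.py .4535 -.0371 .06 -1.9; sed -n 1p /dev/null
```

```text
t 1.57 pos [ 0.5186 -0.1018  0.231 ] yaw 13.09 F [0.2 0.  0.9] op 0.0600 down [-8.e-04 -2.e-04 -1.e+00]
d [-0.0486 -0.0778  0.171 ] roll 0.2616
```

play_rows --increments "-0.049 -0.078 0.08 0.262;-0.049 -0.078 0.13 0.262;-0.049 -0.078 0.171 0.262;-0.049 -0.078 0.171 0.262;-0.049 -0.078 0.171 0.262"

```text
time: 2.2
eef_pos: [0.4538, -0.0387, 0.0608]
tcp_rot: [1.0, -0.019, -0.0, 0.0]
contact_force: [0.8, -0.3, 0.9]
opening: 0.703
```

```bash
for i in 1 2 3; do python3 rel.py .4535 -.0371 .004 -1.9; done;  python3 - <<'E'
from h import *
import pickle
c=cam('wrist');pickle.dump(c,open('w2.pkl','wb'))
a=ctrl.read_camera('wrist')[:,:,::-1];cv2.imwrite('pics/w2.png',a)
E
python3 rel.py .4535 -.0371 .004 -1.9
```

```text
t 2.20 pos [ 0.4538 -0.0387  0.0608] yaw -2.14 F [ 0.8 -0.3  0.9] op 0.0601 down [-2.e-04 -2.e-04 -1.e+00]
d [-0.0004 -0.0016  0.0568] roll -0.0043
t 2.20 pos [ 0.4538 -0.0387  0.0608] yaw -2.14 F [ 0.8 -0.3  0.9] op 0.0601 down [-2.e-04 -2.e-04 -1.e+00]
d [-0.0004 -0.0016  0.0568] roll -0.0043
t 2.20 pos [ 0.4538 -0.0387  0.0608] yaw -2.14 F [ 0.8 -0.3  0.9] op 0.0601 down [-2.e-04 -2.e-04 -1.e+00]
d [-0.0004 -0.0016  0.0568] roll -0.0043
t 2.25 pos [ 0.4554 -0.0391  0.0623] yaw -2.14 F [-0.2 -0.6  0.7] op 0.0597 down [ 0.0032 -0.0012 -1.    ]
d [-0.0021 -0.002   0.0582] roll -0.0042
```

View pics/w2.png

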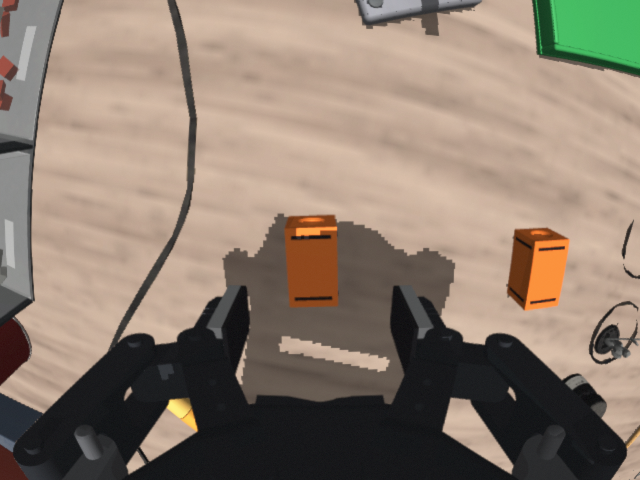

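play_rows --increments "-0.001 -0.002 0.03 0;-0.001 -0.002 0.057 0;-0.001 -0.002 0.057 0"

```text
time: 2.62
eef_pos: [0.4536, -0.0364, 0.0042]
tcp_rot: [1.0, -0.018, 0.0, 0.0]
contact_force: [0.3, -0.4, 0.1]
opening: 0.697
```

play_rows --increments "0 0 0 0;0 0 0 0;0 0 0 0;0 0 0 0;0 0 0 0" --gripper 0.015 --newtons 40

```text
time: 3.25
eef_pos: [0.4546, -0.0363, 0.0055]
tcp_rot: [1.0, -0.018, 0.002, 0.001]
contact_force: [0.6, -0.0, 6.5]
opening: 0.298
```

```bash
python3 rel.py .4535 -.0371 .004 13.8;  python3 - <<'E'
from h import *
a=ctrl.read_camera('wrist')[:,:,::-1];cv2.imwrite('pics/w3.png',a)
E
```

```text
t 3.25 pos [ 0.4546 -0.0363  0.0055] yaw -2.07 F [ 0.6 -0.   6.5] op 0.0254 down [ 0.0043 -0.0015 -1.    ]
d [-0.0011  0.0008  0.0015] roll -0.2769
```

View pics/w3.png

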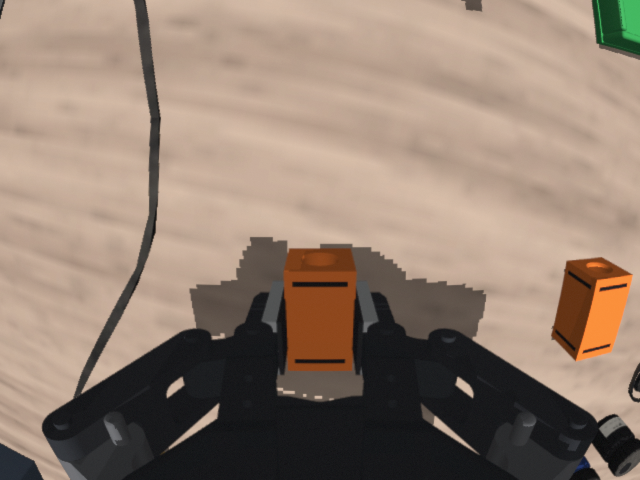

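play_rows --increments "0 0 -0.05 0;0.04 0.035 -0.065 -0.1;0.088 0.075 -0.065 -0.277;0.088 0.075 -0.065 -0.277;0.088 0.075 -0.065 -0.277"

```text
time: 3.92
eef_pos: [0.537, -0.1134, 0.0678]
tcp_rot: [0.993, 0.12, -0.001, -0.001]
contact_force: [-0.2, -0.2, -0.1]
opening: 0.295
```

play_rows --increments "0 0 0 0"

```text
time: 4.05
eef_pos: [0.5364, -0.1127, 0.0678]
tcp_rot: [0.993, 0.12, -0.001, -0.0]
contact_force: [-0.1, 0.6, -1.0]
opening: 0.289
```

```bash
python3 rel.py .539 -.1146 .0675 13.8;  python3 - <<'E'
from h import *
import pickle
c=cam('wrist');pickle.dump(c,open('w4.pkl','wb'))
a=ctrl.read_camera('wrist')[:,:,::-1];cv2.imwrite('pics/w4.png',a)
crop(a,260,130,130,120,6,'pics/w4a.png')
b=ctrl.read_camera('side')[:,:,::-1];crop(b,190,310,130,100,6,'pics/s4a.png')
E
```

```text
t 4.05 pos [ 0.5364 -0.1127  0.0678] yaw 13.81 F [-0.1  0.6 -1. ] op 0.0247 down [-1.6e-03  7.0e-04 -1.0e+00]
d [0.002  0.0025 0.0003] roll 0.0002
```

View pics/w4.png

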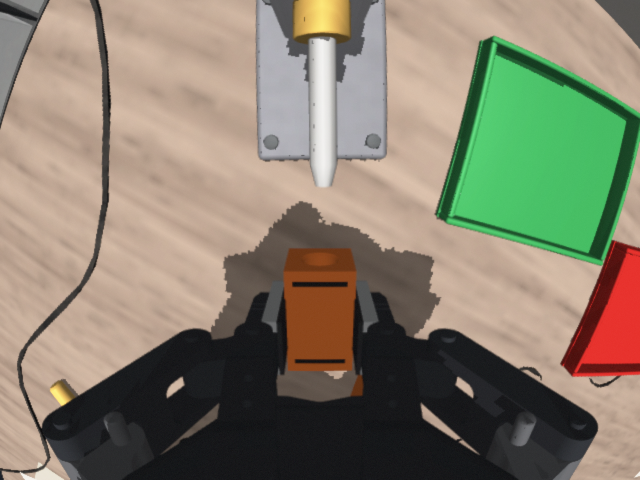

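View pics/s4a.png

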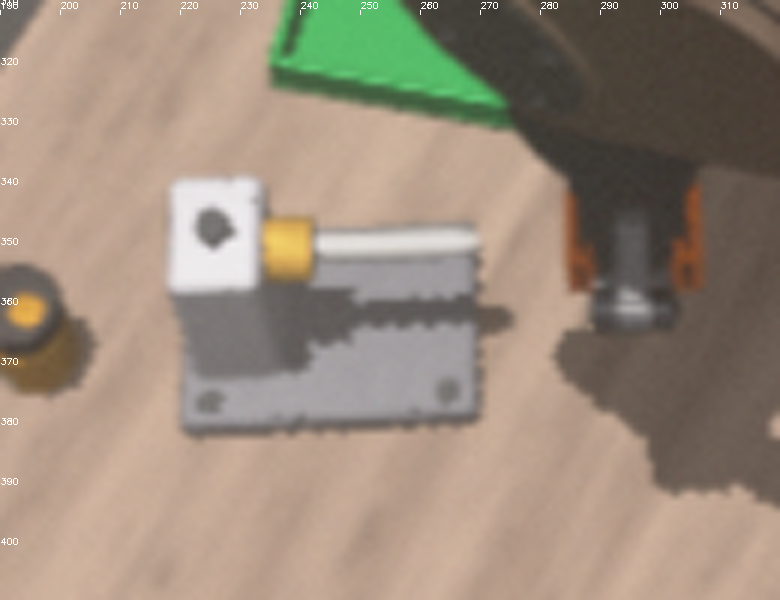

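Run:
```python
from h import *
import pickle
from scipy.spatial.transform import Rotation as Ro
a=cv2.imread('pics/w4.png');crop(a,250,10,140,200,4,'pics/w4b.png');crop(a,270,230,100,150,5,'pics/w4c.png')
```

```text
(no output)
```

View pics/w4b.png

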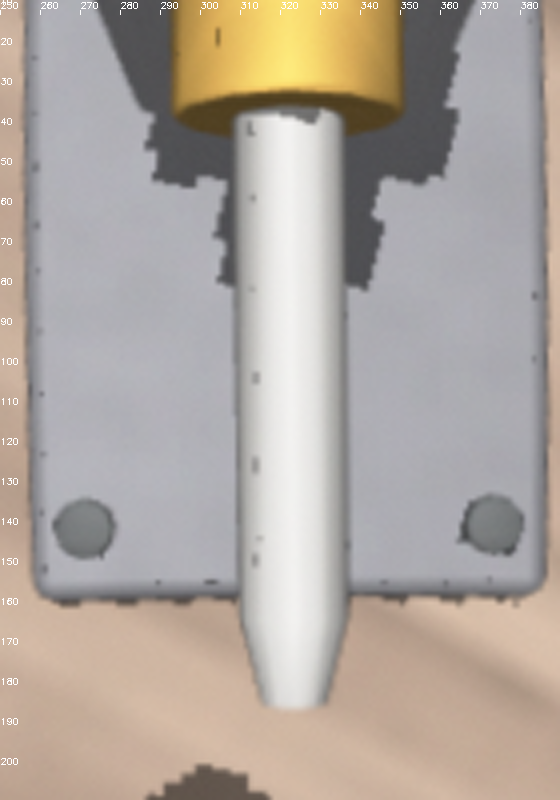

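View pics/w4c.png

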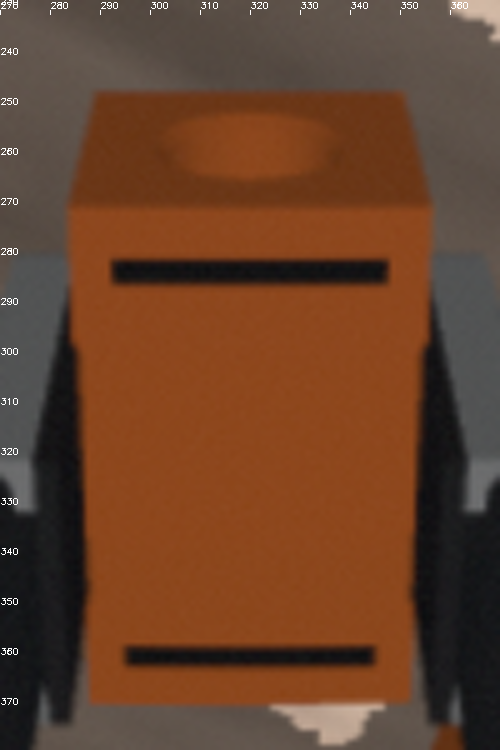

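```bash
cat > pm.py <<'E'
from h import *
import pickle
c=pickle.load(open('w4.pkl','rb'))
yaw=np.radians(13.8);u=np.array([np.cos(yaw),np.sin(yaw)]);v=np.array([u[1],-u[0]])
e=np.array([.5364,-.1127])
for p,z in [((322.25,40),.075),((323.1,110),.075),((323.6,150),.075),((324,186),.075),((320,271.4),.088),((320.2,370.4),.088),((319.5,259),.0755)]:
    P=onz('wrist',p,z,c);print(p,P.round(4),'along %.4f lat %.4f'%((P[:2]-e)@u,(P[:2]-e)@v))
E
python3 pm.py
```

```text
(322.25, 40) [ 0.6371 -0.0902  0.075 ] along 0.1032 lat 0.0021
(323.1, 110) [ 0.6117 -0.0967  0.075 ] along 0.0769 lat 0.0024
(323.6, 150) [ 0.5974 -0.1004  0.075 ] along 0.0622 lat 0.0026
(324, 186) [ 0.5845 -0.1037  0.075 ] along 0.0488 lat 0.0028
(320, 271.4) [ 0.5563 -0.1091  0.088 ] along 0.0202 lat 0.0013
(320.2, 370.4) [ 0.5132 -0.1198  0.088 ] along -0.0242 lat 0.0013
(319.5, 259) [ 0.5563 -0.1089  0.0755] along 0.0202 lat 0.0011
```

play_rows --increments "0 0.0021 0 -0.0105;0 0.0021 0 -0.0105;0.02 0.0019 0 -0.0105;0.025 0.0018 0 -0.0105"

```text
time: 4.65
eef_pos: [0.5632, -0.1095, 0.0687]
tcp_rot: [0.992, 0.126, 0.0, 0.0]
contact_force: [-0.6, -0.7, -1.4]
opening: 0.296
```

```bash
python3 rel.py .539 -.1146 .0675 14.4;  python3 - <<'E'
from h import *
import pickle
c=cam('wrist');pickle.dump(c,open('w5.pkl','wb'))
a=ctrl.read_camera('wrist')[:,:,::-1];cv2.imwrite('pics/w5.png',a)
crop(a,250,100,140,190,4,'pics/w5a.png')
E
```

```text
t 4.65 pos [ 0.5632 -0.1095  0.0687] yaw 14.43 F [-0.6 -0.7 -1.4] op 0.0253 down [ 8.e-04 -3.e-04 -1.e+00]
d [-0.0247 -0.0011  0.0011] roll 0.0005
```

View pics/w5a.png

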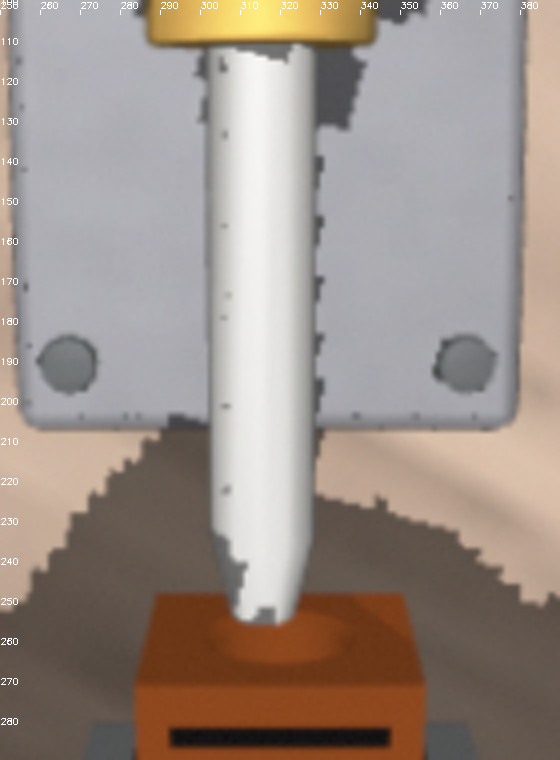

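play_rows --increments "0 -0.0013 0.0004 0;0.008 -0.0013 0.0004 0;0.013 -0.0013 0.0004 0"

```text
time: 5.08
eef_pos: [0.5751, -0.105, 0.068]
tcp_rot: [0.992, 0.125, 0.0, 0.0]
contact_force: [0.2, -0.2, -0.4]
opening: 0.294
```

```bash
python3 rel.py .539 -.1146 .0675 14.4;  python3 - <<'E'
from h import *
a=ctrl.read_camera('wrist')[:,:,::-1]
crop(a,250,150,140,140,4,'pics/w6a.png')
b=ctrl.read_camera('side')[:,:,::-1];crop(b,200,310,120,80,6,'pics/s6a.png')
E
```

```text
t 5.08 pos [ 0.5751 -0.105   0.068 ] yaw 14.39 F [ 0.2 -0.2 -0.4] op 0.0251 down [ 2.e-04 -1.e-04 -1.e+00]
d [-0.0373  0.0003  0.0005] roll -0.0001
```

View pics/w6a.png

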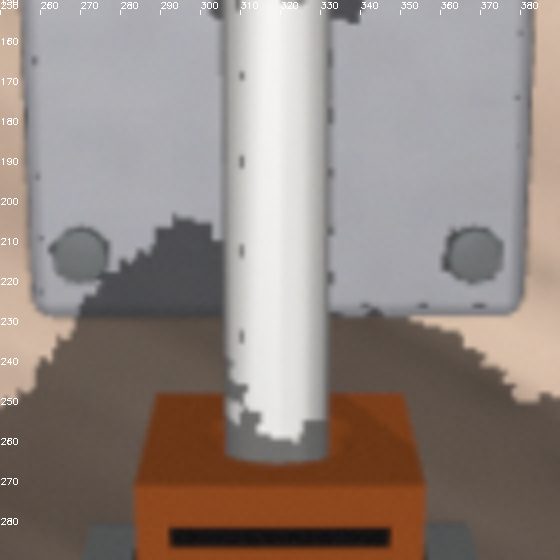

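View pics/s6a.png

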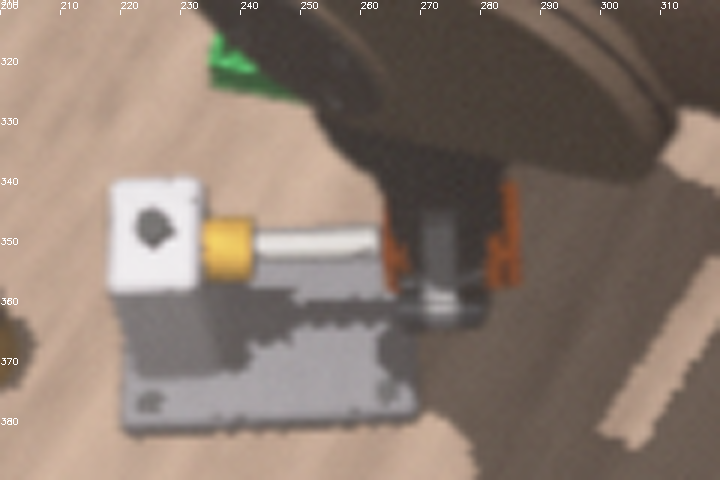

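play_rows --increments "0.006 0 0 0;0.010 0 0 0;0.013 0 0 0;0.015 0 0 0"

```text
time: 5.68
eef_pos: [0.5852, -0.1021, 0.0673]
tcp_rot: [0.992, 0.126, -0.006, -0.0]
contact_force: [-14.4, -3.9, 8.4]
opening: 0.296
```

play_rows --increments "-0.002 0 0 0;-0.002 0 0 0;-0.002 0 0 0"

```text
time: 6.05
eef_pos: [0.5851, -0.1022, 0.0674]
tcp_rot: [0.992, 0.126, -0.003, -0.0]
contact_force: [-6.0, -2.1, 2.0]
opening: 0.295
```

```bash
python3 rel.py .539 -.1146 .0675 14.4;  python3 - <<'E'
from h import *
a=ctrl.read_camera('wrist')[:,:,::-1]
crop(a,250,150,140,140,4,'pics/w7a.png')
b=ctrl.read_camera('side')[:,:,::-1];crop(b,200,310,120,80,6,'pics/s7a.png')
E
```

```text
t 6.05 pos [ 0.5851 -0.1022  0.0674] yaw 14.44 F [-6.  -2.1  2. ] op 0.0252 down [-6.6e-03 -2.0e-04 -1.0e+00]
d [-0.0477  0.0005  0.0002] roll 0.0008
```

View pics/w7a.png

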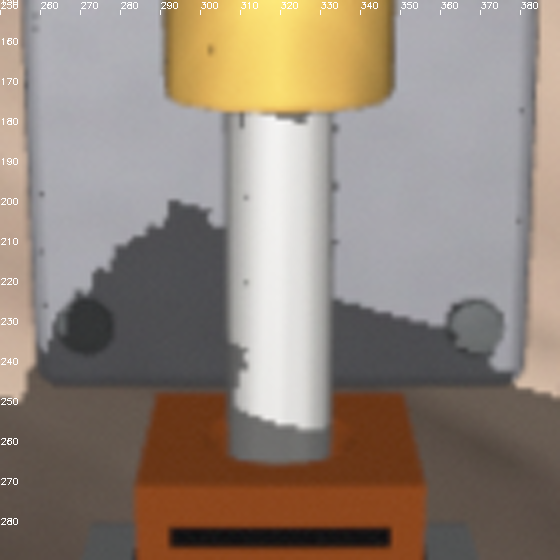

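View pics/s7a.png

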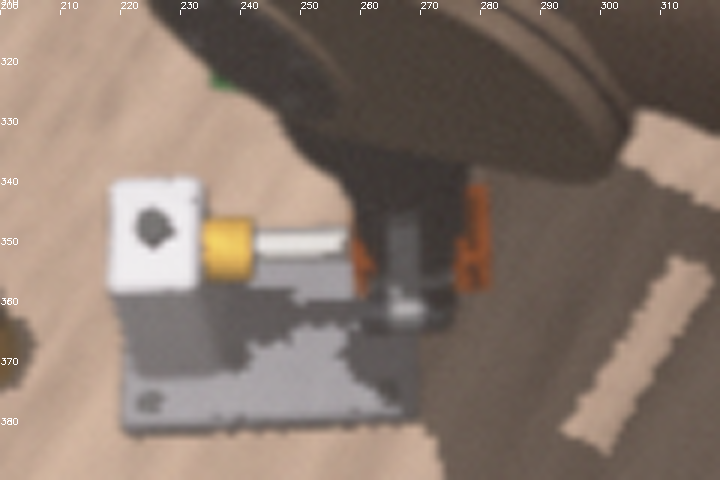

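play_rows --increments "-0.025 0 0 0;-0.05 0 0 0;-0.055 0 -0.02 0;-0.055 0 -0.05 0;-0.055 0 -0.06 0"

```text
time: 6.78
eef_pos: [0.5354, -0.116, 0.1302]
tcp_rot: [0.992, 0.125, 0.002, 0.001]
contact_force: [0.2, 0.1, 0.5]
opening: 0.293
```

```bash
python3 rel.py .541 -.388 .06 8
```

```text
t 6.78 pos [ 0.5354 -0.116   0.1302] yaw 14.39 F [0.2 0.1 0.5] op 0.0250 down [ 0.0041 -0.0015 -1.    ]
d [-0.0624  0.2647  0.0706] roll 0.1115
```

play_rows --increments "-0.062 0.265 0 0.11;-0.062 0.265 0 0.11;-0.062 0.265 0 0.11;-0.062 0.265 0.03 0.11;-0.062 0.265 0.07 0.11"

```text
time: 7.4
eef_pos: [0.5416, -0.3929, 0.06]
tcp_rot: [0.998, 0.069, 0.003, 0.003]
contact_force: [0.4, 0.4, 0.4]
opening: 0.294
```

play_rows --increments "0 0 0 0;0 0 0 0"

```text
time: 7.65
eef_pos: [0.5401, -0.3869, 0.0579]
tcp_rot: [0.997, 0.071, -0.0, -0.0]
contact_force: [0.2, -0.4, -0.5]
opening: 0.295
```

```bash
python3 rel.py .541 -.388 .0105 8;python3 - <<'E'
from h import *
a=ctrl.read_camera('wrist')[:,:,::-1];cv2.imwrite('pics/w8.png',a)
E
```

```text
t 7.65 pos [ 0.5401 -0.3869  0.0579] yaw 8.12 F [ 0.2 -0.4 -0.5] op 0.0252 down [-3.e-04  7.e-04 -1.e+00]
d [0.0008 0.0013 0.0474] roll 0.0021
```

View pics/w8.png

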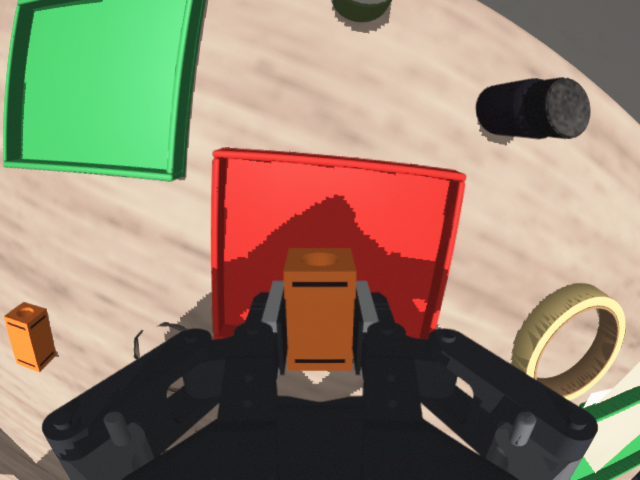

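Run:
```python
from h import *
c=cam('wrist')
for p in [(215,152),(340,162),(463,176)]: print(onz('wrist',p,.02,c))
```

```text
[ 0.59254878 -0.32800479  0.02      ]
[ 0.59541308 -0.39083227  0.02      ]
[ 0.59903639 -0.45559111  0.02      ]
```

play_rows --increments "0.002 0.005 0.025 0;0.002 0.005 0.04 0;0.002 0.005 0.047 0;0.002 0.005 0.0475 0"

```text
time: 8.2
eef_pos: [0.5426, -0.3917, 0.0105]
tcp_rot: [0.997, 0.071, -0.0, -0.0]
contact_force: [-0.5, -0.2, 0.0]
opening: 0.295
```

play_rows --increments "0 0 0 0;0 0 0 0;0 0 0 0" --gripper 0.045

```text
time: 8.57
eef_pos: [0.5428, -0.3925, 0.011]
tcp_rot: [0.998, 0.071, 0.0, 0.0]
contact_force: [-0.4, -1.1, -0.6]
opening: 0.526
```

play_rows --increments "0 0 -0.03 0;0 0 -0.08 0;0 0 -0.11 0;0 0 -0.11 0"

```text
time: 9.07
eef_pos: [0.5443, -0.394, 0.1247]
tcp_rot: [0.997, 0.071, 0.003, 0.003]
contact_force: [0.1, -0.3, -0.5]
opening: 0.52
```

```bash
python3 rel.py .4406 -.1752 .06 2.6;python3 - <<'E'
from h import *
a=ctrl.read_camera('wrist')[:,:,::-1];cv2.imwrite('pics/w9.png',a)
E
```

```text
t 9.07 pos [ 0.5443 -0.394   0.1247] yaw 8.09 F [ 0.1 -0.3 -0.5] op 0.0444 down [ 0.0055 -0.0054 -1.    ]
d [-0.0721 -0.2316  0.0629] roll 0.0959
```

View pics/w9.png

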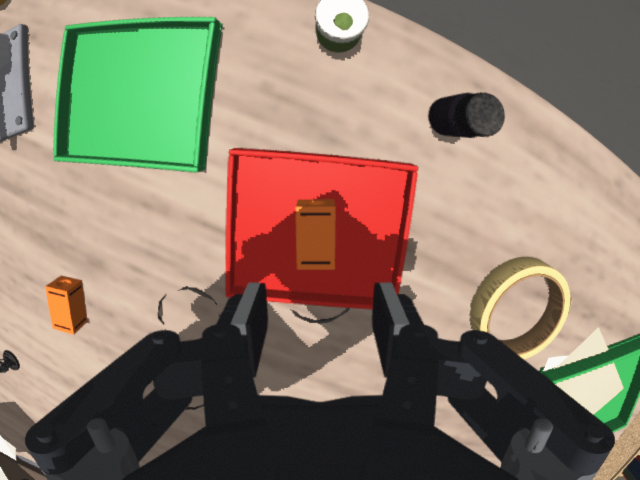

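The first sleeve is resting inside the red tray at (316,235). Next is the second sleeve.

play_rows --increments "-0.072 -0.231 0 0.096;-0.072 -0.231 0 0.096;-0.072 -0.231 0 0.096;-0.072 -0.231 0.03 0.096;-0.072 -0.231 0.063 0.096" --gripper 0.06

```text
time: 9.75
eef_pos: [0.4351, -0.1692, 0.0542]
tcp_rot: [1.0, 0.024, -0.002, -0.002]
contact_force: [1.3, -0.6, -0.2]
opening: 0.703
```

play_rows --increments "0 0 0 0;0 0 0 0"

```text
time: 10.0
eef_pos: [0.4391, -0.1742, 0.0576]
tcp_rot: [1.0, 0.022, -0.0, -0.0]
contact_force: [-0.7, 0.5, 0.7]
opening: 0.705
```

```bash
python3 rel.py .4406 -.1752 .004 2.6;python3 - <<'E'
from h import *
import pickle
c=cam('wrist');pickle.dump(c,open('w10.pkl','wb'))
a=ctrl.read_camera('wrist')[:,:,::-1];cv2.imwrite('pics/w10.png',a)
E
```

```text
t 10.00 pos [ 0.4391 -0.1742  0.0576] yaw 2.57 F [-0.7  0.5  0.7] op 0.0602 down [-0.  0. -1.]
d [0.0014 0.001  0.0536] roll -0.0005
```

View pics/w10.png

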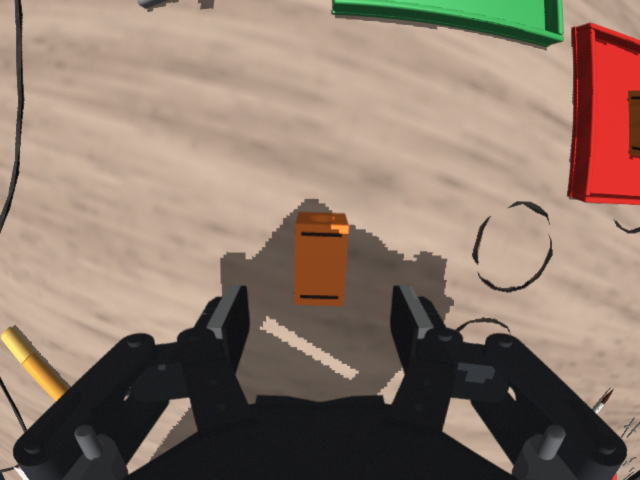

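play_rows --increments "0.001 0.001 0.03 0;0.001 0.001 0.053 0;0.001 0.001 0.0535 0"

```text
time: 10.42
eef_pos: [0.4395, -0.1749, 0.0035]
tcp_rot: [1.0, 0.022, -0.001, -0.001]
contact_force: [-0.3, -0.2, -0.1]
opening: 0.703
```

play_rows --increments "0 0 0 0;0 0 0 0;0 0 0 0;0 0 0 0;0 0 0 0" --gripper 0.015 --newtons 40

```text
time: 11.05
eef_pos: [0.4412, -0.1756, 0.0056]
tcp_rot: [1.0, 0.023, 0.001, 0.001]
contact_force: [0.7, -0.4, 7.1]
opening: 0.294
```

```bash
python3 rel.py .5364 -.1147 .0675 14.4
```

```text
t 11.05 pos [ 0.4412 -0.1756  0.0056] yaw 2.60 F [ 0.7 -0.4  7.1] op 0.0251 down [ 0.0028 -0.002  -1.    ]
d [ 0.0981 -0.0564 -0.0618] roll -0.2060
```

play_rows --increments "0 0 -0.05 0;0.04 -0.025 -0.064 -0.1;0.098 -0.056 -0.064 -0.206;0.098 -0.056 -0.064 -0.206;0.098 -0.056 -0.064 -0.206"

```text
time: 11.68
eef_pos: [0.5345, -0.1137, 0.0673]
tcp_rot: [0.992, 0.126, -0.001, -0.0]
contact_force: [0.6, -0.2, -0.1]
opening: 0.295
```

play_rows --increments "0 0 0 0;0 0 0 0"

```text
time: 11.92
eef_pos: [0.5342, -0.1148, 0.0677]
tcp_rot: [0.992, 0.125, -0.0, -0.0]
contact_force: [-0.2, -0.0, -0.0]
opening: 0.296
```

```bash
python3 rel.py .5364 -.1147 .0675 14.4
python3 - <<'E'
from h import *
import pickle
c=cam('wrist');pickle.dump(c,open('w11.pkl','wb'))
a=ctrl.read_camera('wrist')[:,:,::-1];cv2.imwrite('pics/w11.png',a)
crop(a,250,10,140,190,4,'pics/w11b.png');crop(a,270,230,100,150,4,'pics/w11c.png')
E
```

```text
t 11.93 pos [ 0.5342 -0.1148  0.0677] yaw 14.31 F [-0.2 -0.  -0. ] op 0.0252 down [-8.e-04  3.e-04 -1.e+00]
d [0.0022 0.0005 0.0002] roll -0.0016
```

View pics/w11b.png

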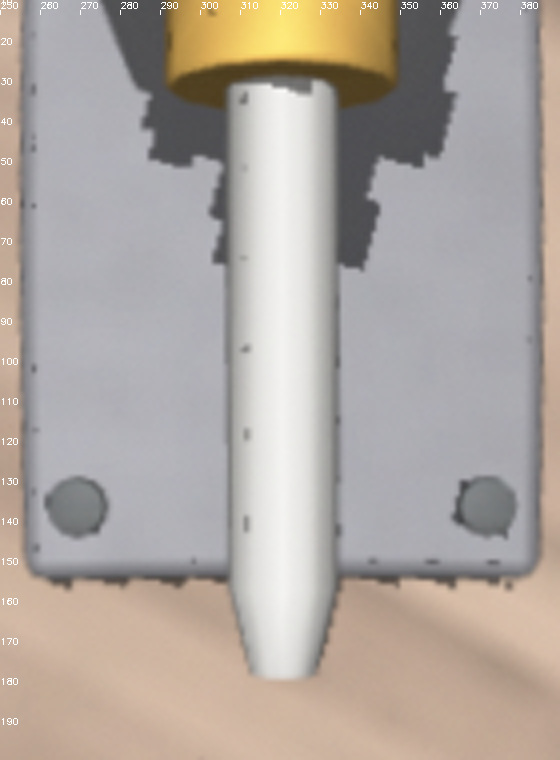

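View pics/w11c.png

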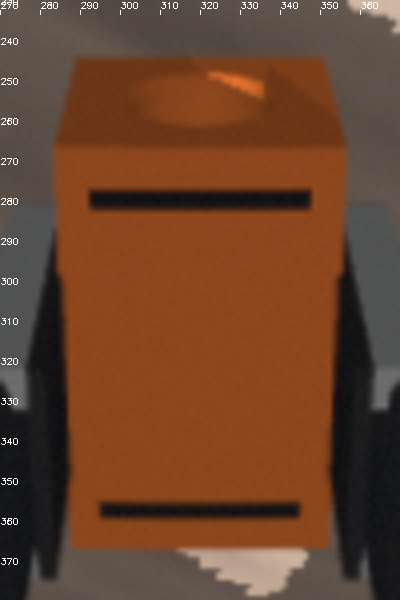

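```bash
sed -e "s/w4.pkl/w11.pkl/;s/13.8/14.3/;s/\[.5364,-.1127\]/[.5342,-.1148]/" -e "s/^for p,z in.*/for p,z in [((320.6,32),.075),((321,150),.075),((321.1,179.3),.075),((320.1,266.5),.088),((320,367),.088),((320,255),.0755)]:/" pm.py > pm2.py; python3 pm2.py
```

```text
(320.6, 32) [ 0.6374 -0.0901  0.075 ] along 0.1062 lat 0.0015
(321, 150) [ 0.5948 -0.101   0.075 ] along 0.0621 lat 0.0016
(321.1, 179.3) [ 0.5843 -0.1038  0.075 ] along 0.0513 lat 0.0017
(320.1, 266.5) [ 0.5558 -0.1106  0.088 ] along 0.0220 lat 0.0013
(320, 367) [ 0.5128 -0.1215  0.088 ] along -0.0224 lat 0.0012
(320, 255) [ 0.5557 -0.1106  0.0755] along 0.0219 lat 0.0013
```

play_rows --increments "0.015 0.0003 0 0;0.025 0.0003 0 0;0.032 0.0003 0 0;0.040 0.0003 0 0"

```text
time: 12.48
eef_pos: [0.5745, -0.1043, 0.0678]
tcp_rot: [0.992, 0.125, -0.0, -0.0]
contact_force: [0.4, 0.5, -0.1]
opening: 0.296
```

```bash
python3 rel.py .6161 -.0955 .0675 14.4
python3 - <<'E'
from h import *
a=ctrl.read_camera('wrist')[:,:,::-1]
crop(a,250,150,140,140,4,'pics/w12a.png')
E
```

```text
t 12.47 pos [ 0.5745 -0.1043  0.0678] yaw 14.41 F [ 0.4  0.5 -0.1] op 0.0253 down [-2.e-04  1.e-04 -1.e+00]
d [0.0425 0.0018 0.0003] roll 0.0002
```

View pics/w12a.png

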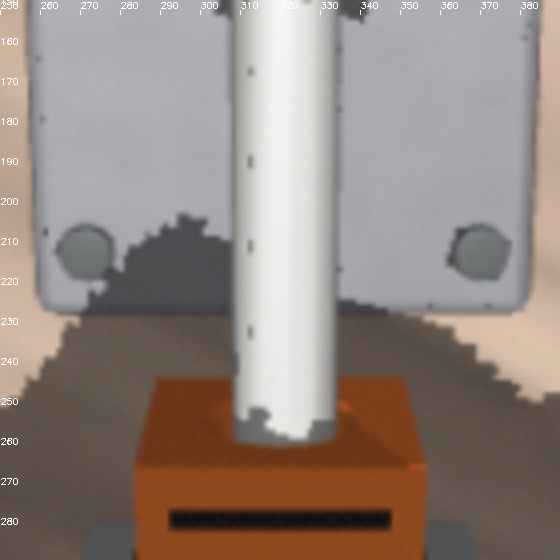

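play_rows --increments "0.01 0.0004 0 0;0.018 0.0004 0 0;0.026 0.0004 0 0;0.034 0.0004 0 0;0.039 0.0004 0 0"

```text
time: 13.15
eef_pos: [0.6124, -0.0952, 0.0679]
tcp_rot: [0.992, 0.125, 0.0, 0.0]
contact_force: [0.3, -0.5, -0.7]
opening: 0.296
```

Past the blockage depth there is no resistance, so this is the clear one. I'll ease it onto the collar.

play_rows --increments "0.002 0 0 0;0.004 0 0 0;0.006 0 0 0;0.007 0 0 0;0.007 0 0 0"

```text
time: 13.78
eef_pos: [0.6151, -0.0943, 0.0676]
tcp_rot: [0.992, 0.126, -0.005, -0.0]
contact_force: [-10.4, -2.9, 5.9]
opening: 0.3
```

```bash
python3 rel.py .6161 -.0955 .0675 14.4
python3 - <<'E'
from h import *
a=ctrl.read_camera('wrist')[:,:,::-1]
crop(a,250,150,140,140,4,'pics/w13a.png')
b=ctrl.read_camera('side')[:,:,::-1];crop(b,200,310,120,80,6,'pics/s13a.png')
E
```

```text
t 13.78 pos [ 0.6151 -0.0943  0.0676] yaw 14.46 F [-10.4  -2.9   5.9] op 0.0256 down [-1.010e-02 -6.000e-04 -9.999e-01]
d [0.0007 0.0014 0.0001] roll 0.0010
```

View pics/w13a.png

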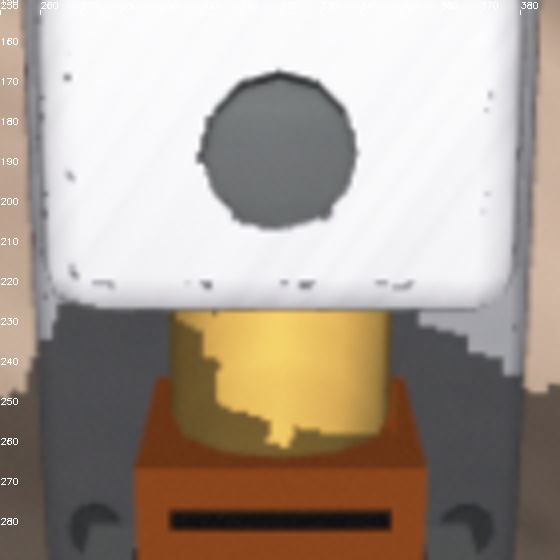

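View pics/s13a.png

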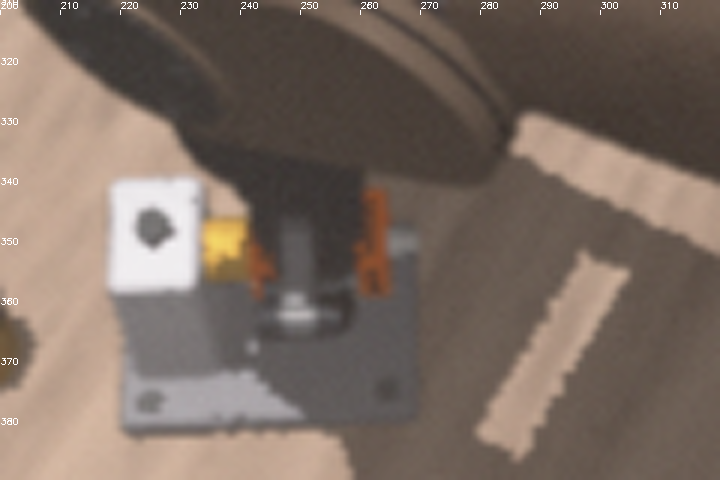

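play_rows --increments "-0.002 0 0 0;-0.002 0 0 0;-0.002 0 0 0"

```text
time: 14.25
eef_pos: [0.6151, -0.0943, 0.0675]
tcp_rot: [0.992, 0.126, -0.002, -0.0]
contact_force: [-6.4, -1.1, 1.1]
opening: 0.294
```

play_rows --increments "-0.02 0 0 0;-0.045 0 0 0;-0.07 0 0 0;-0.092 0 0 0;-0.092 0 -0.05 0"

```text
time: 14.88
eef_pos: [0.5235, -0.1156, 0.1138]
tcp_rot: [0.992, 0.125, -0.004, -0.003]
contact_force: [1.8, -0.6, 0.0]
opening: 0.296
```

```bash
python3 rel.py .628 -.238 .12 8
```

```text
t 14.88 pos [ 0.5235 -0.1156  0.1138] yaw 14.32 F [ 1.8 -0.6  0. ] op 0.0253 down [-0.0087  0.0045 -1.    ]
d [ 0.0709  0.1444 -0.0077] roll 0.1103
```

play_rows --increments "0 0.06 -0.01 0.05;0.01 0.12 -0.01 0.11;0.05 0.146 -0.01 0.11;0.073 0.146 0.02 0.11;0.073 0.146 0.05 0.11"

```text
time: 15.5
eef_pos: [0.6373, -0.2406, 0.0679]
tcp_rot: [0.997, 0.071, 0.002, 0.001]
contact_force: [-0.7, -0.5, -0.6]
opening: 0.294
```

play_rows --increments "0 0 0 0;0 0 0 0"

```text
time: 15.75
eef_pos: [0.6354, -0.2405, 0.0691]
tcp_rot: [0.998, 0.071, 0.001, 0.0]
contact_force: [0.7, -0.3, -0.6]
opening: 0.291
```

```bash
python3 rel.py .628 -.238 .0105 8
python3 - <<'E'
from h import *
c=cam('wrist')
a=ctrl.read_camera('wrist')[:,:,::-1];cv2.imwrite('pics/w14.png',a)
import pickle;pickle.dump(c,open('w14.pkl','wb'))
E
```

```text
t 15.75 pos [ 0.6354 -0.2405  0.0691] yaw 8.09 F [ 0.7 -0.3 -0.6] op 0.0249 down [ 2.e-03 -8.e-04 -1.e+00]
d [-0.007  -0.0035  0.0586] roll 0.0016
```

View pics/w14.png

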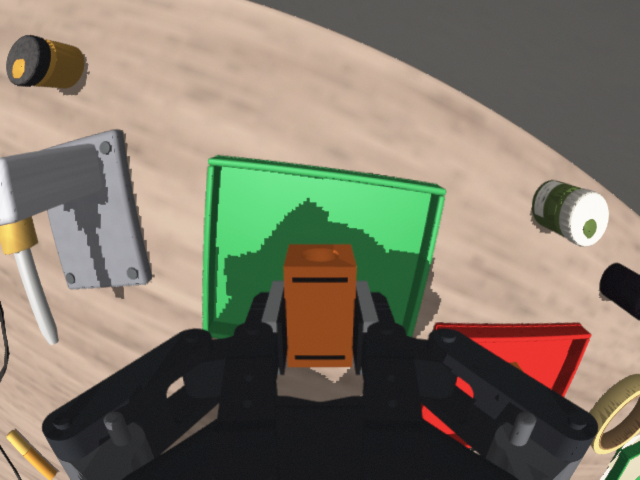

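play_rows --increments "-0.007 -0.003 0.03 0;-0.007 -0.003 0.048 0;-0.007 -0.003 0.057 0;-0.007 -0.003 0.0585 0;-0.007 -0.003 0.0585 0"

```text
time: 16.42
eef_pos: [0.6278, -0.2385, 0.0101]
tcp_rot: [0.998, 0.071, 0.001, 0.0]
contact_force: [0.5, -0.1, -0.6]
opening: 0.294
```

play_rows --increments "0 0 0 0;0 0 0 0;0 0 0 0" --gripper 0.045

```text
time: 16.8
eef_pos: [0.6274, -0.2383, 0.0097]
tcp_rot: [0.998, 0.071, 0.0, 0.0]
contact_force: [-0.1, -0.5, -0.3]
opening: 0.526
```

play_rows --increments "0 0 -0.03 0;0 0 -0.08 0;0 0 -0.14 0;0 0 -0.15 0;0 0 -0.15 0"

```text
time: 17.42
eef_pos: [0.6276, -0.2384, 0.1605]
tcp_rot: [0.998, 0.071, 0.001, 0.001]
contact_force: [-1.1, -0.1, -0.4]
opening: 0.529
```

```bash
python3 rel.py .628 -.238 .0105 8
python3 - <<'E'
from h import *
a=ctrl.read_camera('wrist')[:,:,::-1];cv2.imwrite('pics/w15.png',a)
a=ctrl.read_camera('side')[:,:,::-1];cv2.imwrite('pics/s15.png',a)
E
```

```text
t 17.43 pos [ 0.6276 -0.2384  0.1605] yaw 8.10 F [-1.1 -0.1 -0.4] op 0.0452 down [ 0.0018 -0.001  -1.    ]
d [ 0.0002 -0.0005  0.15  ] roll 0.0017
```

View pics/w15.png

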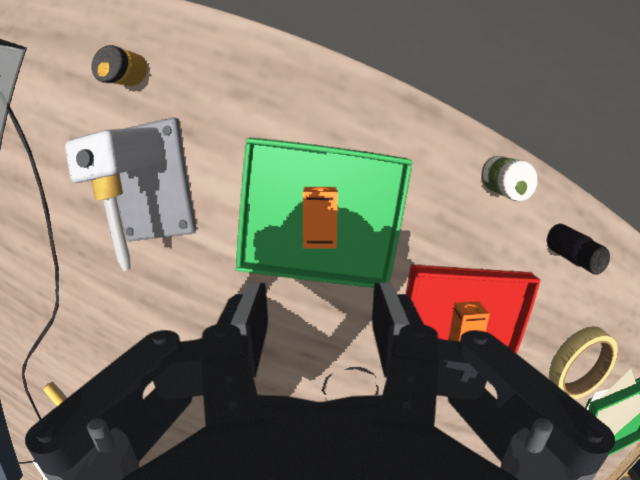

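View pics/s15.png

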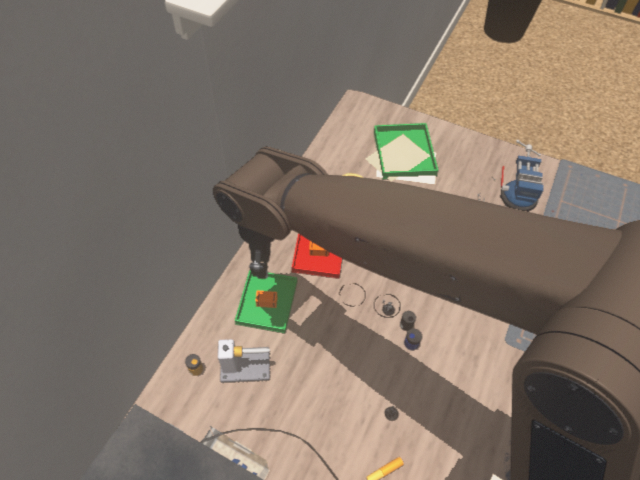

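Both sleeves are resting flat in their trays: green at (320,217) and red at (470,322) in the wrist view. The gripper is clear of everything and the pots and miniatures have not moved, so I'm handing in.

```bash
python3 -c "
from plant import ctrl
print(ctrl.sign_off(), ctrl.get_state()['time'])"
```

```text
the job is handed in; nothing more can be done
the job is handed in; nothing more can be done
```

Both sleeves are checked and sorted, and the job was handed in at about 17.5 s of the 67 s allowed.

- **First sleeve (the one farther from the trays):** it stopped part-way on the pin, with its centre about 55 mm before the collar and a push of about 15 N. That makes it the blocked one, and I set it down in the red tray.
- **Second sleeve:** it slid on freely past that depth and sat right up against the brass collar, with a push of about 11 N. That makes it the clear one, and I set it down in the 110 x 130 mm green tray.

The last wrist and side pictures showed both sleeves lying flat inside their trays and the gripper clear above them. The two pots and the miniature stood where they had been. No check failed. Two measurements were slightly off:

- **Pin position:** the side and wrist cameras disagreed by about 3 mm, so I aligned each sleeve by the wrist view.
- **First approach:** it came out about 1.3 mm to one side, and I corrected it before the pin entered the sleeve.

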